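# Tip a wax block flat into the block clamp and clamp it

### The arm

A 6-joint arm with a two-finger parallel gripper is mounted at the origin on a cart in front of the work surface, level with it; the furniture and walls round the work are solid. World frame = base frame: x ahead of the robot, y to its left, z up, the work surface at z = 0. Lengths are in mm, angles in rad, forces in N, time in s.
With the tool pointing down it reaches from about 300 to 775 mm from the base axis. Payload 14.6 kg.
Tool frame: the origin (TCP) lies midway between the tips of the shut fingers; the grasp point (between the pads) lies 19 mm behind it (manip.hold_point_z is the distance from the TCP to the grasp point, in mm); z points along the fingers, y is the direction in which the jaws open and shut (so a half turn about z gives the same grasp; the last joint's range is limited). The gripper opens to 94 mm and grips with 3 to 60 N. Pads are 16 mm wide; open, the fingers measure 119 mm over their backs; the gripper's body (75 mm by 177 mm) begins 78 mm behind the grasp point.
Start: joints at [1.112, 0.3, 1.521, -0, 1.321, -0.067], TCP at [210.015, 508.313, 175.146] pointing down, gripper open.
Joint ranges: [-3.03, 3.03], [-0.79, 2.21], [0.23, 2.52], [-1.04, 4.18], [0, 3.07], [-2.55, 2.55]. Speed limits (rad/s): [2.22, 2.22, 2.57, 3.14, 3.14, 3.14].

### API

Orientations are given as [roll, pitch, yaw] about the fixed x, y, z axes, in that order (R = Rz(yaw) Ry(pitch) Rx(roll)).
In Python, from cell import manip gives the robot as it stands.
- The arm moves only by the shell command python3 -m crank 'ROWS' [OPENING] [FORCE]. ROWS is JSON, a list of rows, each an object with "offset": the shift along the world's x, y, z in m, a list of three; "spin": the turn about the world's z in degrees. In form: [{"offset": [dx, dy, dz], "spin": spin}, ...]. A call has exactly 8 rows; each row is the pose to reach, as a shift and turn from the pose measured when the call began; what a row does not reach only later rows make up. A row lasts 1/12 s, in which the tool goes at most 41.7 mm and 7.16 degrees, less where a joint would pass 70% of its speed; a pose out of reach is approached as far as the arm can. A call with a gripper value outside its range is refused whole. OPENING is the opening, from 0 (shut) to 1 (fully open), set as the call begins (- or left out, the last holds). The fingers move at their own pace and stop on an object; FORCE is the grip in N (left out, the last holds). Time passes only in rows, so rows that repeat a pose let the fingers close, or fill a call up. It gives the time, the measured TCP pose, the force and the opening at its end, in the units of the state.
- manip.read_state(): the state, without advancing time (a new reading comes with each control period).
- manip.camera(name): name is "scene" or "top"; returns a dict with "pixels" (400x640x3 uint8, red, green, blue), "fx", "fy", "cx", "cy" (pixels), "extrinsics" (4x4, takes a point from world to camera coordinates). Camera axes: x right, y down, z forward; pixel columns grow to the right and rows downward; lengths in mm; the calibration is good to about 2 mm. A picture is of the moment at which its call begins. There is no depth.
- manip.sign_off(): hands the job in, once; it reports no verdict.
Trained networks look in a picture, given as the dict that the camera call returned (one of the last four; its "shot" number tells which), for a name from the list of things; names that differ only in an ending like _2 or _b are one class to them, and where a whole thing is asked for, a point or a joint stands for the part that bears it (a point fixed in the world has none). Each returns a list of dicts, best first, with "conf" (0 to 1); they miss things now and then, are a little off and sometimes report something else, mostly with a low value. They report only what shows in the picture. A call takes as long as a camera call. They do not tell look-alikes from the thing itself.
- manip.search_frame(picture, name): "location" ([x, y, z] in mm, in world coordinates, good to about 4 mm: the middle of the surface that is visible of it).
- manip.masks_of(picture, name): "mask" (400x640 bool, what is visible of it).
The state is a dict: "clock": time; "joints": joint angles; "qd": joint speeds; "effort": joint torques, N m; "eef_pos": TCP position; "eef_rot": TCP orientation; "wrist_force": force on the tool from outside, world axes, zero at the start; "moment": the same for the moment, N m; "finger_gap": finger opening in mm.
Only numpy, scipy, OpenCV 4.12 (cv2) and the standard library are available. Lean on these libraries where they do the work, as an engineer would, in place of code of your own. Each camera call takes 0.05 s, during which the arm holds its last target. There are 200 camera calls.

### The job

A wax block on its cassette has been left standing on end in the front of the open block clamp. Without picking it up, push it over away from the front wall so that it lies flat on the floor of the clamp, wax upward, and then push the clamp's lever round as far as it goes (clockwise from above), so that the jaw grips the block. Leave the other things on the bench where they are.

Things in the scene. Friction and masses are not known exactly. Their poses are not given: they have to be found in the camera images.
- clamp: White cast block clamp, fixed, any place, any turn. Base 150 x 116 x 12 mm; origin at bench height under the middle of its steel trough. x: along the trough from front wall to back stop, y: toward the lever, z up. Trough floor at z = 50 mm, x -28 to +29 mm. Front wall x -36 to -28, top z = 64. Back stop x +29 to +37, top z = 62. Fixed jaw: face at y = -17, top z = 57. Walls, jaws: y -31 to +31.
- block: Wax block on a cassette, 15 g: plate 29 x 40 x 6 mm, one 29 mm end sloped, wax 24 x 30 x 6 mm on it. Origin: centre of the plain underside; x along the 29, y along the 40 toward the sloped end, z out through the wax. At the start it stands on its square end in the middle of the trough's width, top 90 mm above the bench, wax facing the front wall, at most 3 mm from it.
- seat (a point): Point on the trough floor (clamp x = +6, y = 0, z = 50 mm) under the middle of the block once it lies flat. Axes as the clamp's. Pushed toward the back stop at 30 mm above the floor, the standing block turns over its bottom edge; it may cling to the fingertip, but by 30 mm of push it drops, flat between the jaws with 2 to 5 mm play, sloped end to the back stop.
- jaw: Moving steel jaw, 37 x 12 x 9 mm, on the lever's side of the trough (clamp x -10 to +27, top z = 57 mm), sprung 5 N/mm. Open, its face is at clamp y = +17; the lever drives it toward the fixed jaw, 4.9 mm per rad. Origin in its face's plane, at bench height; y points away from the block.
- lever (a joint): Lever angle in rad about the upright spindle: 0 = fully open, 1.4 = as far as it goes (end stop); grows clockwise seen from above. At 0 the arm points 140 degrees counter-clockwise from the clamp's x, at 1.4 it points 60 degrees. Starts between 0 and 0.3. Stays where it is left; about 2 N at the grip moves it, 3 N while clamping.
- lever_pivot (a point): Point on the axis of the lever's spindle, 70 mm above the bench, at clamp x = +8, y = +54 mm.
- lever_knob (a point): Top of the upright black handle grip at the end of the lever arm, 107 mm above the bench, 75 mm from the spindle axis. The grip is round, 21 mm across at its thickest, from 68 to 107 mm above the bench.
- mould: Bystander: shallow steel base mould, 31 x 43 x 12 mm, on the bench to the right of the clamp. Origin under its centre.
- spare_block: Bystander: another wax block on a cassette, 29 x 40 x 12 mm, lying on the bench to the right of the clamp. Origin under its centre.
- forceps: Bystander: steel forceps, 127 mm long, 9 mm high, on the bench behind the clamp. Origin under the centre.
- gel_pack: Bystander: frozen gel pack, 68 x 115 x 25 mm, on the bench at the right. Origin under its centre.
- block_cooling: Bystander: wax block on a cassette, 29 x 40 x 12 mm, lying on the gel pack. Origin under its centre.
Things that resemble listed ones, but are neither listed nor needed, are in the scene too. What is shaped like the block but black is not meant.

How it is judged:
By the outcome, as a careful person would: the job done as asked, in the order asked, and still so for the second after the job is handed in, with the robot touching nothing.
It also fails if it takes over 48 s, if anything falls off the work surface, if the arm or the gripper's body presses on something with over 40 N, if the wrist force passes 120 N, or if a joint passes its speed limit or range.

## Working session

There is one attempt and no reset: what is moved stays moved. The work goes in short steps, Python scripts to look and compute and a shell command to move; the robot and the scene stay as the last step left them, time stands still between calls to the robot, and variables do not carry over. Pictures are saved under pics/ and viewed, about 8 in all and at most 12, crops included, and the job is handed in when it is done.

```bash
mkdir -p pics; ls; cat > h.py <<'E'
import numpy as np, cv2
from cell import manip
def save(p,name,crop=None,s=1):
    im=p["pixels"][:,:,::-1]
    if crop: x0,y0,x1,y1=crop; im=im[y0:y1,x0:x1]
    if s!=1: im=cv2.resize(im,None,fx=s,fy=s,interpolation=cv2.INTER_CUBIC)
    cv2.imwrite("pics/"+name,im)
def proj(p,P):
    P=np.atleast_2d(P).astype(float); E=np.array(p["extrinsics"]); c=P@E[:3,:3].T+E[:3,3]
    return np.c_[p["fx"]*c[:,0]/c[:,2]+p["cx"],p["fy"]*c[:,1]/c[:,2]+p["cy"]]
def ray(p,uv,z):
    E=np.array(p["extrinsics"]);R=E[:3,:3];o=-R.T@E[:3,3]
    d=R.T@np.array([(uv[0]-p["cx"])/p["fx"],(uv[1]-p["cy"])/p["fy"],1]); return o+d*(z-o[2])/d[2]
E
python3 - <<'E'
from h import *
s=manip.read_state(); print({k:np.round(s[k],3).tolist() for k in s})
a=manip.camera("scene"); b=manip.camera("top")
save(a,"a.png");save(b,"b.png")
for n,p in(("scene",a),("top",b)):
    E=np.array(p["extrinsics"]); print(n,p["fx"],np.round(-E[:3,:3].T@E[:3,3]))
    for k in ["clamp","block","jaw","lever","lever_knob","lever_pivot","seat","mould","spare_block","forceps","gel_pack"]:
        print(n,k,[(np.round(d["location"]).tolist(),round(d["conf"],2)) for d in manip.search_frame(p,k)[:4]])
E
```

```text
pics
{'clock': 0.0, 'joints': [1.112, 0.3, 1.522, -0.0, 1.321, -0.067], 'qd': [0.0, 0.001, -0.001, 0.0, -0.0, 0.001], 'effort': [-0.0, -53.181, -35.273, 0.071, 0.024, -0.0], 'eef_pos': [209.893, 508.036, 174.571], 'eef_rot': [-3.14, -0.0, 2.75], 'wrist_force': [-0.814, -0.642, 0.915], 'moment': [0.072, 0.014, 0.075], 'finger_gap': 94.15}
scene 460.8891127071767 [-128.    3.  485.]
scene clamp [([455.0, -305.0, 40.0], 0.8)]
scene block [([486.0, -176.0, 16.0], 0.79), ([422.0, -509.0, 13.0], 0.73), ([468.0, -333.0, 82.0], 0.71)]
scene jaw [([497.0, -312.0, 56.0], 0.52), ([445.0, -239.0, 78.0], 0.39)]
scene lever [([447.0, -238.0, 70.0], 0.72)]
scene lever_knob [([445.0, -238.0, 75.0], 0.87)]
scene lever_pivot [([461.0, -307.0, 32.0], 0.58)]
scene seat [([455.0, -306.0, 36.0], 0.72)]
scene mould [([535.0, -436.0, 6.0], 0.58)]
scene spare_block [([454.0, -417.0, 7.0], 0.53)]
scene forceps [([534.0, -438.0, 10.0], 0.61)]
scene gel_pack [([500.0, -574.0, 22.0], 0.91), ([448.0, -244.0, 76.0], 0.72)]
top 413.2714228781608 [ 344. -401.  988.]
top clamp [([489.0, -321.0, 44.0], 0.71)]
top block [([494.0, -172.0, 9.0], 0.75), ([428.0, -514.0, 12.0], 0.57)]
top jaw [([499.0, -312.0, 59.0], 0.46)]
top lever [([481.0, -266.0, 68.0], 0.61)]
top lever_knob [([486.0, -264.0, 75.0], 0.87)]
top lever_pivot [([485.0, -318.0, 38.0], 0.79)]
top seat [([486.0, -318.0, 42.0], 0.88)]
top mould [([528.0, -434.0, 8.0], 0.5)]
top spare_block []
top forceps [([599.0, -321.0, 3.0], 0.69)]
top gel_pack [([513.0, -587.0, 22.0], 0.77), ([484.0, -320.0, 41.0], 0.55)]
```

```bash
python3 - <<'E'
from h import *
a=manip.camera("scene"); b=manip.camera("top")
u=proj(b,[[480,-310,50]])[0];v=proj(a,[[480,-310,50]])[0];print(u,v)
ims=[]
for p,c,w in((a,v,75),(b,u,50)):
    x,y=np.maximum((c-w).astype(int),0); x=min(x,640-2*w);y=min(y,400-2*w); print(x,y,400/(2*w))
    ims.append(cv2.resize(p["pixels"][y:y+2*w,x:x+2*w,::-1],(400,400),interpolation=cv2.INTER_CUBIC))
cv2.imwrite("pics/c.png",np.hstack(ims))
E
```

```text
[282.58306307 215.41026474] [302.43327742 250.83981419]
227 175 2.6666666666666665
232 165 4.0
```

View pics/a.png

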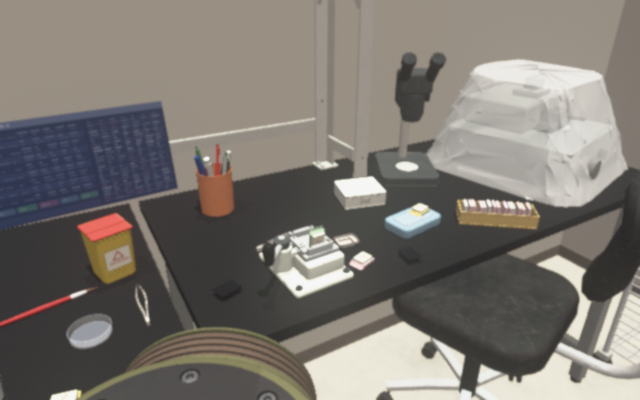

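View pics/c.png

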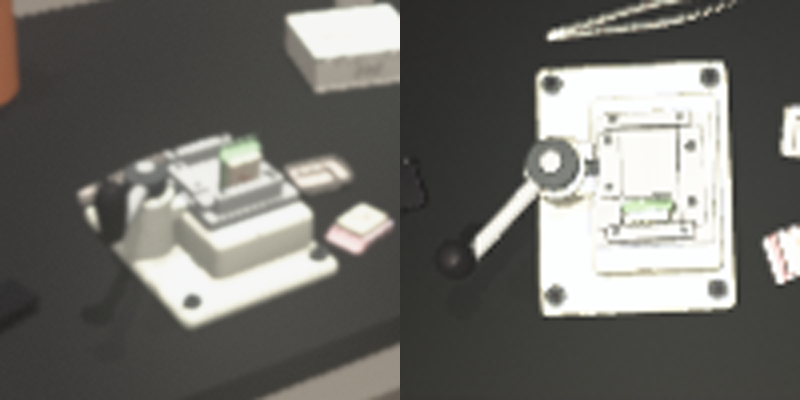

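The left half of the view shows the clamp with the block standing at its front; its green cassette faces the back stop. In the right half (top view) clamp x runs roughly along world +x, the spindle is at crop (553,162), the knob at (456,258) and the block at (648,210). Next I fit the pose from these points and overlay the model.

```bash
cat > fit.py <<'E'
from h import *
from scipy.optimize import least_squares
b=manip.camera("top");a=manip.camera("scene")
full=lambda x,y:np.array([232+(x-400)/4,165+y/4])
for n,q,z in(("c1",(537,62),12),("c2",(726,62),12),("c3",(736,315),12),("c4",(539,315),12),("spindle",(551,162),80),("knob",(456,258),103),("blocktop",(648,212),88),("fwL",(606,240),64),("fwR",(694,243),64),("bsL",(607,110),62),("bsR",(690,108),62)):
    print(n,np.round(ray(b,full(*q),z),1))
E
python3 fit.py
```

```text
c1 [ 571.3 -265.4   12. ]
c2 [ 570.5 -380.3   12. ]
c3 [ 417.9 -385.9   12. ]
c4 [ 418.3 -269.8   12. ]
spindle [ 498.1 -283.9   80. ]
knob [ 442.1 -236.5  103. ]
blocktop [ 468.6 -338.9   88. ]
fwL [ 456.2 -313.7   64. ]
fwR [ 454.3 -363.3   64. ]
bsL [ 531.2 -313.2   62. ]
bsR [ 532.1 -360.7   62. ]
```

```bash
python3 - <<'E'
from h import *
b=manip.camera("top")
save(b,"d.png",(255,175,330,250),8)
E
```

```text
(no output)
```

View pics/d.png

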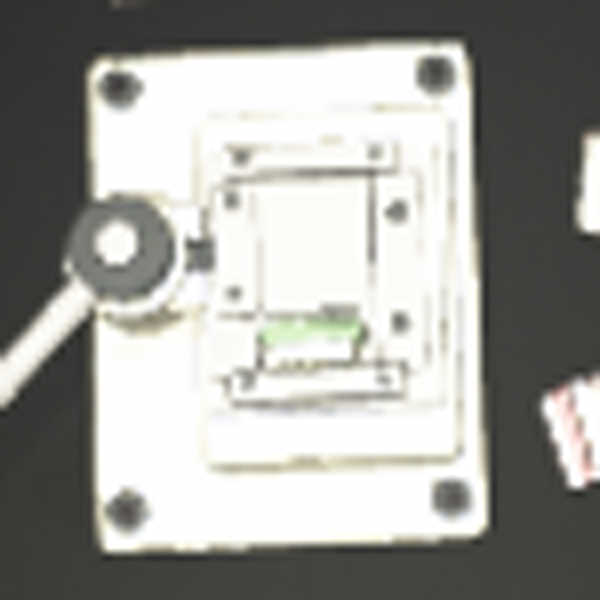

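Enlarged top view: jaw faces at about x=257 and 372, front wall outer edge at y≈400, back stop outer edge at y≈145, knob washer/spindle at (118,243). The clamp is turned by about +2°.

```bash
cat > fit2.py <<'E'
from h import *
from scipy.optimize import least_squares
b=manip.camera("top");a=manip.camera("scene")
f=lambda x,y:np.array([255+x/8,175+y/8])
r=lambda x,y,z:ray(b,f(x,y),z)
for q in [(90,62,12),(468,42,12),(488,532,12),(102,550,12),(118,243,80),(235,404,64),(408,396,64),(228,147,62),(395,140,62),(257,240,57),(372,225,57),(258,333,88),(362,328,88)]: print(q,np.round(r(*q),1))
# fit: (pixel, clamp coordinate constraint x or y)
L=[(235,404,64,0,-36),(408,396,64,0,-36),(228,147,62,0,37),(395,140,62,0,37),(257,240,57,1,17),(372,225,57,1,-17),(372,200,57,1,-17),(118,243,80,0,8),(118,243,80,1,54)]
def C(P,t): c,s=np.cos(t[2]),np.sin(t[2]); d=P[:2]-t[:2]; return np.array([c*d[0]+s*d[1],-s*d[0]+c*d[1]])
s=least_squares(lambda t:[C(r(x,y,z),t)[k]-v for x,y,z,k,v in L],[490,-335,0]);t=s.x
print(np.round(t,3),np.round(s.fun,1))
for q in [(90,62,12),(468,42,12),(488,532,12),(102,550,12)]: print("corner",np.round(C(r(*q),t),1))
def W(x,y,z): c,s=np.cos(t[2]),np.sin(t[2]); return [t[0]+c*x-s*y,t[1]+s*x+c*y,z]
kn=ray(b,[246,229.5],103)
def over(p,name,crop,sc):
    im=cv2.resize(p["pixels"][crop[1]:crop[3],crop[0]:crop[2],::-1],None,fx=sc,fy=sc,interpolation=cv2.INTER_CUBIC)
    def pl(P,col):
        u=((proj(p,[W(*q) for q in P])-crop[:2])*sc).round().astype(int); cv2.polylines(im,[u],False,col,1)
    box=lambda x0,x1,y0,y1,z:[(x0,y0,z),(x1,y0,z),(x1,y1,z),(x0,y1,z),(x0,y0,z)]
    pl(box(-36,-28,-31,31,64),(0,0,255));pl(box(29,37,-31,31,62),(0,0,255));pl(box(-28,29,-31,-17,57),(255,0,0));pl(box(-10,27,17,29,57),(255,0,255))
    pl([(-22,-14.5,50),(-22,-14.5,90),(-22,14.5,90),(-22,14.5,50)],(0,160,0)); pl([(8,54,70),(8+75*np.cos(2.44),54+75*np.sin(2.44),70),(8+75*np.cos(2.44),54+75*np.sin(2.44),107)],(0,200,255))
    cv2.imwrite("pics/"+name,im); return im
i1=over(a,"o1.png",(250,205,350,305),4);i2=over(b,"o2.png",(235,170,335,270),4);cv2.imwrite("pics/o.png",np.hstack([i1,i2]))
print("knob",kn,C(kn,t),np.degrees(np.arctan2(*(C(kn,t)-[8,54])[::-1])))
E
python3 fit2.py
```

```text
(90, 62, 12) [ 565.7 -265.5   12. ]
(468, 42, 12) [ 571.1 -380.3   12. ]
(488, 532, 12) [ 423.2 -385.9   12. ]
(102, 550, 12) [ 418.2 -272.1   12. ]
(118, 243, 80) [ 498.4 -283.9   80. ]
(235, 404, 64) [ 455.1 -315.7   64. ]
(408, 396, 64) [ 457.1 -364.4   64. ]
(228, 147, 62) [ 529.2 -312.6   62. ]
(395, 140, 62) [ 530.9 -360.4   62. ]
(257, 240, 57) [ 503.  -320.8   57. ]
(372, 225, 57) [ 507.1 -353.7   57. ]
(258, 333, 88) [ 471.7 -324.    88. ]
(362, 328, 88) [ 473.  -352.6   88. ]
[ 4.92546e+02 -3.37804e+02  4.10000e-02] [-0.6 -0.5  0.6  0.4 -0.4  0.5  0.3  0.  -0.4]
corner [76.  69.3]
corner [ 76.8 -45.6]
corner [-71.3 -45.3]
corner [-71.6  68.6]
knob [ 442.05275948 -236.54979757  103.        ] [-46.34560232 103.21890267] 137.83396971397974
```

View pics/o.png

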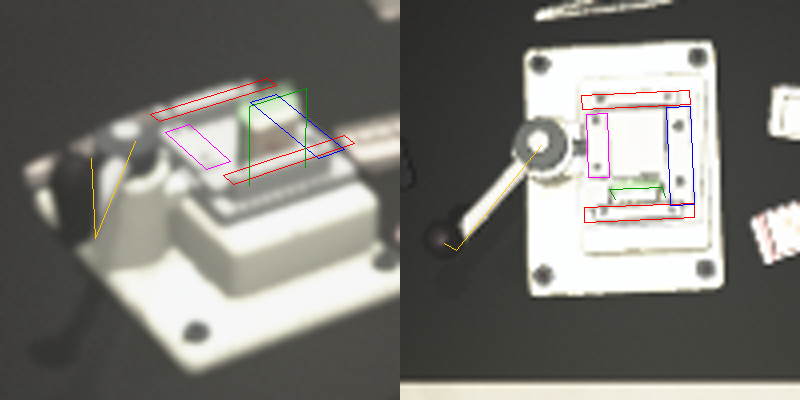

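The top overlay fits the walls, jaws and block. In the scene picture the overlay sits about 2–3 px to the right, which I'll settle once the finger is close by. Next I move above the clamp's front with the fingers shut.

```bash
python3 -m crank '[{"offset":[0,0,0.03],"spin":-6},{"offset":[0.01,-0.02,0.06],"spin":-12},{"offset":[0.02,-0.05,0.08],"spin":-18},{"offset":[0.03,-0.085,0.09],"spin":-25},{"offset":[0.04,-0.12,0.1],"spin":-31},{"offset":[0.05,-0.155,0.1],"spin":-38},{"offset":[0.06,-0.19,0.1],"spin":-44},{"offset":[0.07,-0.225,0.1],"spin":-51}]' 0 20
python3 -m crank '[{"offset":[0.01,-0.035,0],"spin":-6},{"offset":[0.02,-0.07,0],"spin":-12},{"offset":[0.03,-0.105,0],"spin":-19},{"offset":[0.04,-0.14,0],"spin":-26},{"offset":[0.05,-0.175,0],"spin":-32},{"offset":[0.06,-0.21,0],"spin":-39},{"offset":[0.07,-0.245,0],"spin":-45},{"offset":[0.08,-0.28,0],"spin":-51}]'
```

```text
clock: 2.22
eef_pos: [280.0, 281.7, 275.3]
eef_rot: [3.141, -0.0, 1.855]
wrist_force: [0.9, -0.1, 0.8]
finger_gap: 44.2
clock: 2.88
eef_pos: [360.0, -0.2, 275.7]
eef_rot: [3.14, -0.001, 0.96]
wrist_force: [0.2, 0.7, -0.0]
finger_gap: 0.5
```

```bash
python3 -m crank '[{"offset":[0.01,-0.035,0],"spin":-6.5},{"offset":[0.02,-0.07,0],"spin":-13},{"offset":[0.03,-0.105,0],"spin":-20},{"offset":[0.035,-0.14,-0.01],"spin":-26},{"offset":[0.045,-0.175,-0.02],"spin":-33},{"offset":[0.05,-0.21,-0.03],"spin":-40},{"offset":[0.055,-0.245,-0.045],"spin":-46},{"offset":[0.06,-0.28,-0.06],"spin":-52.7}]'
python3 -m crank '[{"offset":[0.002,-0.02,-0.02],"spin":0},{"offset":[0.004,-0.045,-0.04],"spin":0},{"offset":[0.005,-0.058,-0.065],"spin":0},{"offset":[0.005,-0.058,-0.095],"spin":0},{"offset":[0.005,-0.058,-0.12],"spin":0},{"offset":[0.005,-0.058,-0.12],"spin":0},{"offset":[0.005,-0.058,-0.12],"spin":0},{"offset":[0.005,-0.058,-0.12],"spin":0}]'
python3 - <<'E'
from h import *
a=manip.camera("scene"); b=manip.camera("top");s=manip.read_state();print(np.round(s["eef_pos"],1),s["eef_rot"])
ims=[]
for p,c,sc in((a,(265,185,345,285),5),(b,(240,160,320,260),5)):
    im=cv2.resize(p["pixels"][c[1]:c[3],c[0]:c[2],::-1],None,fx=sc,fy=sc,interpolation=cv2.INTER_CUBIC)
    u=(proj(p,[s["eef_pos"]])[0]-c[:2])*sc; cv2.drawMarker(im,tuple(u.astype(int).tolist()),(0,0,255),0,12); ims.append(im)
cv2.imwrite("pics/f.png",np.hstack(ims))
E
```

```text
clock: 3.55
eef_pos: [420.0, -282.1, 215.2]
eef_rot: [3.14, -0.001, 0.034]
wrist_force: [-0.3, -0.2, 0.8]
finger_gap: 0.3
clock: 4.22
eef_pos: [425.6, -340.6, 97.0]
eef_rot: [3.138, -0.003, 0.035]
wrist_force: [-0.0, 0.3, 0.3]
finger_gap: 0.5
[ 425.7 -340.6   97.2] [ 3.13747202 -0.00355346  0.03483297]
```

View pics/f.png

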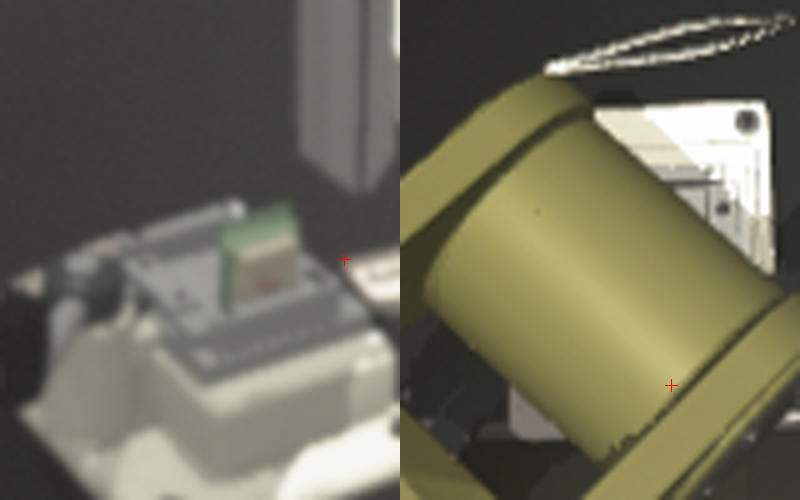

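The block stands undisturbed at left-crop (260,260). The top view is hidden by the arm. The gray shape ending at left-crop (355,190) lies off the projected TCP (345,260), so I need the whole picture to identify it.

```bash
python3 - <<'E'
from h import *
a=manip.camera("scene");save(a,"g.png",(200,60,440,300),2.5)
E
```

```text
(no output)
```

View pics/g.png

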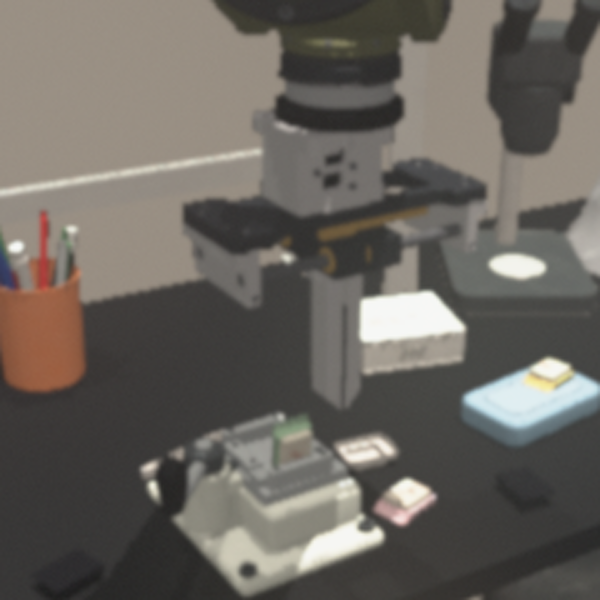

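The gray shape is the shut finger pair, with its tips near pixel (338,223), about 14 px above the projected TCP. I'll check the scene camera against the base plate's corners.

```bash
python3 - <<'E'
from h import *
a=manip.camera("scene");s=manip.read_state();print(s["eef_pos"],manip.hold_point_z)
t=[492.5,-337.8,.041]
def W(x,y,z): c,q=np.cos(t[2]),np.sin(t[2]); return [t[0]+c*x-q*y,t[1]+q*x+c*y,z]
for P,u in(((-71.5,69,12),(298.2,297.6)),((-71.5,-45.5,12),(352.6,274.4)),((76,69,12),(257,250)),):
    print(proj(a,[W(*P)])[0],u)
for z in(97,110,120,125,130): print(ray(a,(338,222.8),z))
c=proj(a,[s["eef_pos"]+np.array(d) for d in([-8,12,0],[-8,-12,0],[8,12,0],[8,-12,0],[0,0,100])]);print(c)
for n in("block","clamp","lever_knob","mould","forceps"): print(n,[(np.round(d["location"]).tolist(),round(d["conf"],2)) for d in manip.search_frame(a,n)[:3]])
E
```

```text
[ 425.49690744 -340.44909202   96.65196527] 18.8
[299.74816236 294.46086994] (298.2, 297.6)
[356.2370483  272.78141018] (352.6, 274.4)
[260.72947871 252.93897856] (257, 250)
[ 463.26542084 -371.66704219   97.        ]
[ 443.45846238 -359.12837484  110.        ]
[ 428.22234049 -349.4832461   120.        ]
[ 420.60427955 -344.66068173  125.        ]
[ 412.9862186  -339.83811736  130.        ]
[[330.16168714 241.41079394]
 [342.73698178 237.61209891]
 [325.15585289 236.98855031]
 [337.59764279 233.31403032]
 [334.83587223 181.51225366]]
block [([485.0, -175.0, 14.0], 0.81), ([423.0, -507.0, 10.0], 0.65), ([469.0, -329.0, 78.0], 0.61)]
clamp [([457.0, -307.0, 36.0], 0.92)]
lever_knob [([446.0, -239.0, 77.0], 0.81), ([522.0, -615.0, 27.0], 0.37)]
mould [([533.0, -438.0, 12.0], 0.63)]
forceps [([590.0, -278.0, 6.0], 0.57), ([525.0, -615.0, 27.0], 0.54)]
```

```bash
python3 - <<'E'
from h import *
a=manip.camera("scene");o=cv2.imread("pics/a.png").astype(int);n=a["pixels"][:,:,::-1].astype(int)
d=np.abs(n-o).max(2)
c=(300,200,370,260)
L=np.clip(n*3,0,255).astype(np.uint8)
f=lambda im:cv2.resize(im[c[1]:c[3],c[0]:c[2]],None,fx=5.6,fy=5.6,interpolation=cv2.INTER_NEAREST)
cv2.imwrite("pics/i.png",np.hstack([f(L),f(cv2.cvtColor(np.clip(d*4,0,255).astype(np.uint8),cv2.COLOR_GRAY2BGR))]))
E
```

```text
(no output)
```

View pics/i.png

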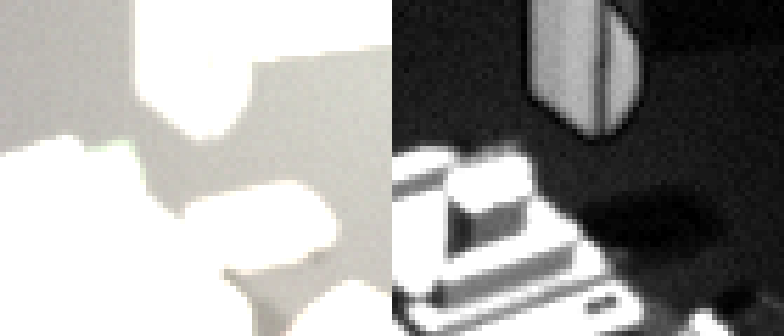

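The difference image shows the finger tips really end at pixel row ≈225. The columns match the TCP, but the tips look about 27 mm higher than the TCP reading. I lower 17 mm in free space ahead of the wall and measure the tip again.

```bash
python3 -m crank '[{"offset":[0,0.001,-0.004],"spin":0},{"offset":[0,0.001,-0.008],"spin":0},{"offset":[0,0.001,-0.012],"spin":0},{"offset":[0,0.001,-0.017],"spin":0},{"offset":[0,0.001,-0.017],"spin":0},{"offset":[0,0.001,-0.017],"spin":0},{"offset":[0,0.001,-0.017],"spin":0},{"offset":[0,0.001,-0.017],"spin":0}]'
cat > tip.py <<'E'
from h import *
a=manip.camera("scene");o=cv2.imread("pics/a.png").astype(int);n=a["pixels"][:,:,::-1].astype(int)
s=manip.read_state();print(np.round(s["eef_pos"],1),s["eef_rot"].round(3) if hasattr(s["eef_rot"],"round") else s["eef_rot"],np.round(s["joints"],3),np.round(s["wrist_force"],1))
d=(np.abs(n-o).max(2)>22)
for c in range(322,350,2):
    r=np.where(d[205:262,c])[0]; print(c,(r+205)[[0,-1]] if len(r) else None,end="; ")
print("\nTCP px",proj(a,[s["eef_pos"]])[0])
save(a,"t.png",(280,185,380,285),6)
E
python3 tip.py
```

```text
clock: 5.38
eef_pos: [425.1, -339.2, 78.5]
eef_rot: [3.139, -0.002, 0.035]
wrist_force: [0.1, -0.5, -0.1]
finger_gap: 0.2
[ 425.1 -339.2   78.5] [ 3.139e+00 -2.000e-03  3.500e-02] [-7.410e-01  3.840e-01  1.647e+00 -1.000e-03  1.108e+00  7.960e-01] [ 0.3 -0.9  0.5]
322 [227 261]; 324 [205 261]; 326 [205 261]; 328 [205 261]; 330 [205 261]; 332 [205 261]; 334 [205 261]; 336 [244 261]; 338 [205 261]; 340 [205 261]; 342 [206 261]; 344 [253 261]; 346 None; 348 [260 261]; 
TCP px [333.26406078 247.04020853]
```

View pics/t.png

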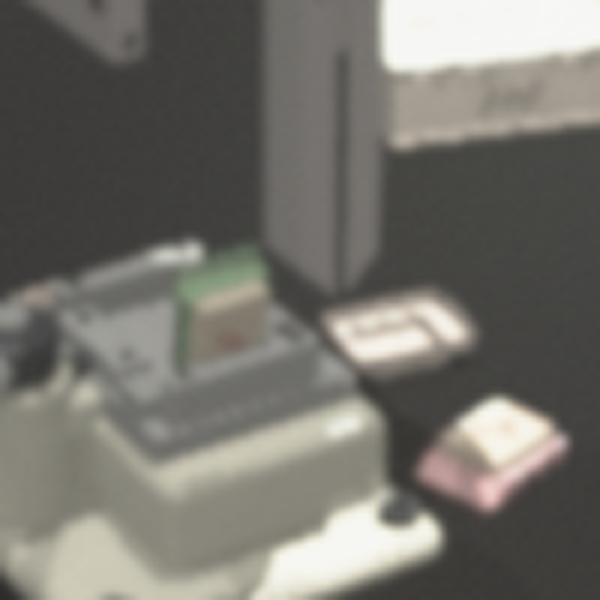

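The tip is now at pixel (336.7,234), so it moved 10 px for 18 mm but is still about 15 px off the projection. I'll compare world positions of known-height points from each camera separately.

```bash
python3 - <<'E'
from h import *
a=manip.camera("scene");b=manip.camera("top")
f=lambda x,y:(227+x/2.6667,175+y/2.6667)   # c.png left
g=lambda x,y:(280+x/6,185+y/6)            # t.png
d=lambda x,y:(255+x/8,175+y/8)
S=dict(baseFL=(f(190,327),12),baseFR=(f(337,265),12),baseBL=(f(80,198),12),knobtop=(f(120,182),107),blockTL=(g(178,285),90),blockTR=(g(265,252),90),screwFL=(g(157,430),64),mould=(g(400,330),12),spareR=(g(568,440),6),spareF=(g(488,510),0))
for k,(u,z) in S.items(): print(k,np.round(u,1),np.round(ray(a,u,z),1))
print("top"); T=dict(blockL=(d(258,333),90),blockR=(d(362,328),90),screwFL=(d(247,380),64),screwFR=(d(383,380),64))
for k,(u,z) in T.items(): print(k,np.round(ray(b,u,z),1))
for P in([480,-336,64],[425,-339,110]): print(proj(a,[P]))
E
python3 - <<'E'
from h import *
p=manip.camera("scene");print(np.round(p["extrinsics"],4).tolist(),p["fx"],p["fy"],p["cx"],p["cy"])
for n in["top"]:
    q=manip.camera(n);print(np.round(q["extrinsics"],4).tolist(),q["fx"],q["cx"],q["cy"])
E
```

```text
baseFL [298.2 297.6] [ 412.2 -265.9   12. ]
baseFR [353.4 274.4] [ 421.4 -379.2   12. ]
baseBL [257.  249.2] [ 581.1 -264.7   12. ]
knobtop [272.  243.2] [ 443.3 -238.   107. ]
blockTL [309.7 232.5] [ 469.  -318.8   90. ]
blockTR [324.2 227. ] [ 473.1 -349.7   90. ]
screwFL [306.2 256.7] [ 441.6 -297.    64. ]
mould [346.7 240. ] [ 524.8 -431.7   12. ]
spareR [374.7 258.3] [ 451.4 -447.     6. ]
spareF [361.3 270. ] [ 439.5 -409.     0. ]
top
blockL [ 471.5 -324.2   90. ]
blockR [ 472.7 -352.8   90. ]
screwFL [ 461.8 -319.    64. ]
screwFR [ 461.7 -357.3   64. ]
[[315.39982595 240.10712952]]
[[333.44800248 230.58222416]]
[[-0.5004, -0.8658, 0.003, -63.2234], [-0.3781, 0.2154, -0.9004, 387.8219], [0.7789, -0.4517, -0.4351, 312.5288], [0.0, 0.0, 0.0, 1.0]] 460.8891127071767 460.8891127071767 322.4209882911015 196.67482243088565
[[-0.0012, -0.9997, -0.0245, -376.606], [-0.9807, 0.0059, -0.1956, 533.1076], [0.1957, 0.0238, -0.9804, 910.8061], [0.0, 0.0, 0.0, 1.0]] 413.2714228781608 312.42767315433423 193.28693610804817
```

Both cameras agree on the block (about (472,-336)), the knob and the base, so the cameras are sound. Only the tool appears some 27 mm higher than it reads. A gentle touch on bare bench in front of the clamp will settle that.

```bash
python3 -m crank '[{"offset":[-0.02,0,0],"spin":0},{"offset":[-0.04,0,0],"spin":0},{"offset":[-0.04,0,-0.02],"spin":0},{"offset":[-0.04,0,-0.04],"spin":0},{"offset":[-0.04,0,-0.055],"spin":0},{"offset":[-0.04,0,-0.065],"spin":0},{"offset":[-0.04,0,-0.072],"spin":0},{"offset":[-0.04,0,-0.072],"spin":0}]'
python3 -m crank '[{"offset":[0,0,-0.001],"spin":0},{"offset":[0,0,-0.002],"spin":0},{"offset":[0,0,-0.003],"spin":0},{"offset":[0,0,-0.004],"spin":0},{"offset":[0,0,-0.005],"spin":0},{"offset":[0,0,-0.006],"spin":0},{"offset":[0,0,-0.007],"spin":0},{"offset":[0,0,-0.007],"spin":0}]'
python3 tip.py
```

```text
clock: 6.3
eef_pos: [384.7, -338.8, 5.5]
eef_rot: [3.14, -0.001, 0.035]
wrist_force: [-0.5, -0.3, -0.3]
finger_gap: 0.3
clock: 6.97
eef_pos: [384.7, -338.7, -1.7]
eef_rot: [3.141, -0.001, 0.035]
wrist_force: [0.1, -0.1, -0.0]
finger_gap: 0.5
[ 384.7 -338.8   -1.6] [ 3.141e+00 -1.000e-03  3.500e-02] [-0.793  0.442  1.785 -0.     0.914  0.743] [ 0.5 -0.4  0.2]
322 [205 261]; 324 [205 261]; 326 [205 261]; 328 [205 261]; 330 [205 261]; 332 [205 261]; 334 [205 261]; 336 [205 261]; 338 [205 261]; 340 [205 261]; 342 [205 261]; 344 [205 256]; 346 [205 261]; 348 [205 259]; 
TCP px [345.01752946 299.51167364]
```

No contact even at a reading of -1.7 mm, so the reading really is too low. I keep descending gently to find the offset.

```bash
python3 -m crank '[{"offset":[0,0,-0.004],"spin":0},{"offset":[0,0,-0.008],"spin":0},{"offset":[0,0,-0.012],"spin":0},{"offset":[0,0,-0.015],"spin":0},{"offset":[0,0,-0.017],"spin":0},{"offset":[0,0,-0.019],"spin":0},{"offset":[0,0,-0.019],"spin":0},{"offset":[0,0,-0.019],"spin":0}]'
python3 - <<'E'
from h import *
a=manip.camera("scene");o=cv2.imread("pics/a.png").astype(int);n=a["pixels"][:,:,::-1].astype(int)
s=manip.read_state();p=s["eef_pos"];print(p,proj(a,[p,p+[-8,0,0],p+[-8,0,20],p+[-8,0,30]]))
save(a,"u.png",(310,235,390,315),7)
E
```

```text
clock: 7.68
eef_pos: [384.7, -338.7, -20.6]
eef_rot: [3.141, -0.0, 0.035]
wrist_force: [0.2, -0.1, 0.2]
finger_gap: 0.7
[ 384.72924428 -338.80868649  -20.51205604] [[344.75209705 308.52012274]
 [347.33610523 311.24282206]
 [347.65831294 301.62437938]
 [347.82220252 296.73199948]]
```

View pics/u.png

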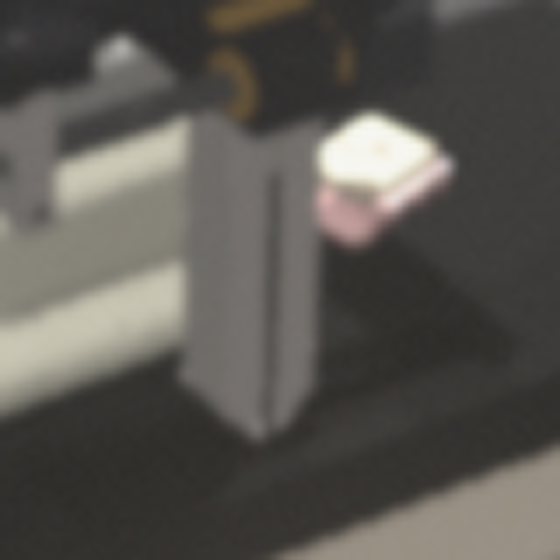

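Tip at pixel (347.6,297.6), column exact, height about 28 mm above the reading. One more small step down to confirm it by contact.

```bash
python3 -m crank '[{"offset":[0,0,-0.002],"spin":0},{"offset":[0,0,-0.004],"spin":0},{"offset":[0,0,-0.005],"spin":0},{"offset":[0,0,-0.006],"spin":0},{"offset":[0,0,-0.007],"spin":0},{"offset":[0,0,-0.008],"spin":0},{"offset":[0,0,-0.009],"spin":0},{"offset":[0,0,-0.009],"spin":0}]'
```

```text
clock: 8.4
eef_pos: [384.6, -338.7, -29.7]
eef_rot: [3.141, -0.0, 0.035]
wrist_force: [-0.9, -0.2, 0.2]
finger_gap: 0.8
```

```bash
python3 -m crank '[{"offset":[0,0,-0.001],"spin":0},{"offset":[0,0,-0.002],"spin":0},{"offset":[0,0,-0.003],"spin":0},{"offset":[0,0,-0.004],"spin":0},{"offset":[0,0,-0.004],"spin":0},{"offset":[0,0,-0.004],"spin":0},{"offset":[0,0,-0.004],"spin":0},{"offset":[0,0,-0.004],"spin":0}]'
```

```text
clock: 9.07
eef_pos: [384.9, -338.9, -30.4]
eef_rot: [3.14, -0.001, 0.035]
wrist_force: [-16.7, 16.5, 53.0]
finger_gap: 0.8
```

Contact at a reading of about -30, so true tip height = reading + 30 mm. I lift clear and go to just before the block, with the tip at 80 mm true (reading 50).

```bash
python3 -m crank '[{"offset":[0,0,0.03],"spin":0},{"offset":[0,0,0.06],"spin":0},{"offset":[0,0.001,0.08],"spin":0},{"offset":[0.02,0.002,0.08],"spin":0},{"offset":[0.04,0.002,0.08],"spin":0},{"offset":[0.055,0.002,0.08],"spin":0},{"offset":[0.055,0.002,0.08],"spin":0},{"offset":[0.055,0.002,0.08],"spin":0}]'
python3 -m crank '[{"offset":[0.003,0,0],"spin":0},{"offset":[0.006,0,0],"spin":0},{"offset":[0.009,0,0],"spin":0},{"offset":[0.012,0,0],"spin":0},{"offset":[0.015,0,0],"spin":0},{"offset":[0.018,0,0],"spin":0},{"offset":[0.021,0,0],"spin":0},{"offset":[0.024,0,0],"spin":0}]'
python3 -m crank '[{"offset":[0.003,0,0],"spin":0},{"offset":[0.006,0,0],"spin":0},{"offset":[0.009,0,0],"spin":0},{"offset":[0.012,0,0],"spin":0},{"offset":[0.015,0,0],"spin":0},{"offset":[0.018,0.001,0],"spin":0},{"offset":[0.021,0.001,0],"spin":0},{"offset":[0.023,0.001,0],"spin":0}]'
python3 - <<'E'
from h import *
a=manip.camera("scene");save(a,"v.png",(285,195,355,265),8)
for d in manip.search_frame(a,"block"): print(np.round(d["location"]),d["conf"])
E
```

```text
clock: 9.73
eef_pos: [439.8, -336.7, 49.2]
eef_rot: [3.14, -0.0, 0.036]
wrist_force: [-0.0, -0.1, -1.1]
finger_gap: 0.5
clock: 10.4
eef_pos: [464.2, -336.7, 49.3]
eef_rot: [3.14, -0.0, 0.036]
wrist_force: [-0.5, -0.4, -0.0]
finger_gap: 0.3
clock: 11.07
eef_pos: [487.5, -335.6, 49.2]
eef_rot: [3.14, -0.0, 0.036]
wrist_force: [-0.7, -0.3, 0.2]
finger_gap: 0.3
[ 487. -175.   11.] 0.73
[ 422. -506.   13.] 0.72
[ 458. -308.   31.] 0.58
[ 488. -330.   63.] 0.5
```

View pics/v.png

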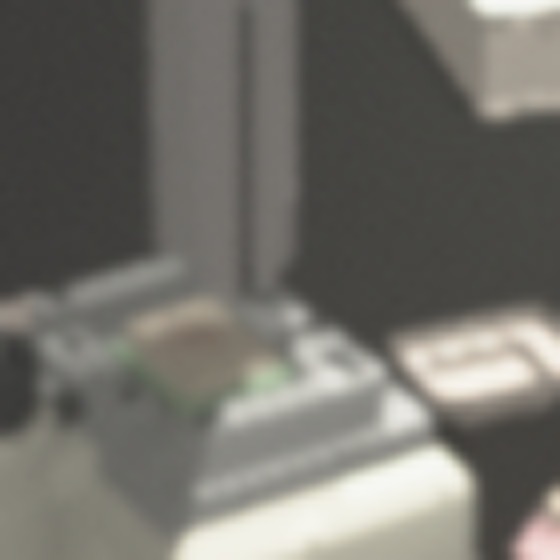

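Scene crop: the block now lies down, with the wax face up at crop (200,350), between the jaws, and the fingertip above its far end at (240,295). I push 5 mm more for certainty, rise, and go to the lever's counter-clockwise side; a top-camera check follows.

```bash
python3 -m crank '[{"offset":[0.003,0,0],"spin":0},{"offset":[0.005,0,0],"spin":0},{"offset":[0.005,0,0],"spin":0},{"offset":[0.005,0,0.01],"spin":0},{"offset":[0.005,0,0.025],"spin":0},{"offset":[0.005,0,0.05],"spin":0},{"offset":[0.005,0,0.06],"spin":0},{"offset":[0.005,0,0.06],"spin":0}]'
python3 -m crank '[{"offset":[-0.01,0.009,0],"spin":6},{"offset":[-0.02,0.018,0],"spin":13},{"offset":[-0.03,0.028,0],"spin":20},{"offset":[-0.04,0.038,0],"spin":27},{"offset":[-0.05,0.05,0],"spin":34},{"offset":[-0.06,0.06,0],"spin":41},{"offset":[-0.071,0.068,0],"spin":48},{"offset":[-0.071,0.068,0],"spin":49}]'
python3 - <<'E'
from h import *
a=manip.camera("scene");b=manip.camera("top")
for n in("block","lever_knob","jaw"):
  for m,p in(("s",a),("t",b)): print(n,m,[(np.round(d["location"]).tolist(),round(d["conf"],2)) for d in manip.search_frame(p,n)[:4]])
i1=cv2.resize(a["pixels"][195:275,260:340,::-1],(400,400),interpolation=cv2.INTER_CUBIC);i2=cv2.resize(b["pixels"][165:265,235:335,::-1],(400,400),interpolation=cv2.INTER_CUBIC);cv2.imwrite("pics/w.png",np.hstack([i1,i2]))
E
```

```text
clock: 11.83
eef_pos: [493.4, -336.5, 112.3]
eef_rot: [3.137, -0.004, 0.036]
wrist_force: [0.1, 1.3, -0.3]
finger_gap: 0.3
clock: 12.5
eef_pos: [421.0, -267.2, 111.5]
eef_rot: [3.139, -0.004, 0.898]
wrist_force: [-0.6, -0.0, 0.5]
finger_gap: 0.0
block s [([492.0, -330.0, 62.0], 0.75), ([422.0, -506.0, 15.0], 0.75), ([486.0, -177.0, 12.0], 0.55)]
block t [([498.0, -341.0, 56.0], 0.64), ([428.0, -510.0, 13.0], 0.55)]
lever_knob s [([444.0, -239.0, 77.0], 0.89)]
lever_knob t []
jaw s [([497.0, -312.0, 59.0], 0.42)]
jaw t []
```

View pics/w.png

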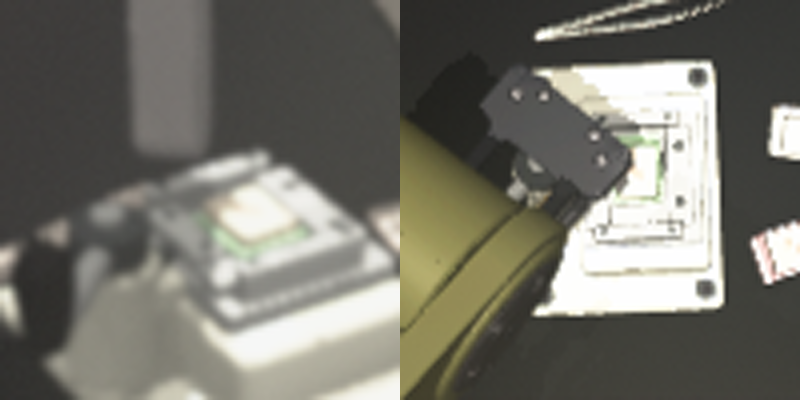

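The block lies flat, wax up, between the jaws (right crop, about (640,170); world ≈(495,-336)). Now I compute the lever path.

```bash
python3 - <<'E'
from h import *
a=manip.camera("scene");s=manip.read_state();p=s["eef_pos"];print(p,proj(a,[p,p+[0,0,30]]),"seen ~(294,225)")
P=np.array([498.3,-282.7])
for phi in range(168,65,-6):
    q=P+77.2*np.array([np.cos(np.radians(phi)),np.sin(np.radians(phi))]); print(phi,np.round((q-p[:2])).tolist(),"theta",phi-13.9,"spin",round(phi-13.9-90-np.degrees(s["eef_rot"][2]),1))
E
```

```text
[ 422.57595605 -268.59057137  112.0484161 ] [[295.43320617 241.41136742]
 [294.99032742 224.48955777]] seen ~(294,225)
168 [0.0, 2.0] theta 154.1 spin 13.1
162 [2.0, 10.0] theta 148.1 spin 7.1
156 [5.0, 17.0] theta 142.1 spin 1.1
150 [9.0, 24.0] theta 136.1 spin -4.9
144 [13.0, 31.0] theta 130.1 spin -10.9
138 [18.0, 38.0] theta 124.1 spin -16.9
132 [24.0, 43.0] theta 118.1 spin -22.9
126 [30.0, 48.0] theta 112.1 spin -28.9
120 [37.0, 53.0] theta 106.1 spin -34.9
114 [44.0, 56.0] theta 100.1 spin -40.9
108 [52.0, 59.0] theta 94.1 spin -46.9
102 [60.0, 61.0] theta 88.1 spin -52.9
96 [68.0, 63.0] theta 82.1 spin -58.9
90 [76.0, 63.0] theta 76.1 spin -64.9
84 [84.0, 63.0] theta 70.1 spin -70.9
78 [92.0, 61.0] theta 64.1 spin -76.9
72 [100.0, 59.0] theta 58.1 spin -82.9
66 [107.0, 56.0] theta 52.1 spin -88.9
```

The height offset of 30 mm is confirmed again (projected row 224.5, seen 225). Descend beside the grip and start pushing.

```bash
python3 -m crank '[{"offset":[0,0,-0.02],"spin":0},{"offset":[0,0,-0.04],"spin":0},{"offset":[0,0,-0.055],"spin":0},{"offset":[0,0,-0.064],"spin":0},{"offset":[0,0,-0.064],"spin":0},{"offset":[0,0,-0.064],"spin":0},{"offset":[0,0.004,-0.064],"spin":0},{"offset":[0,0.004,-0.064],"spin":0}]'
python3 -m crank '[{"offset":[0.002,0.006,0],"spin":0},{"offset":[0.005,0.013,0],"spin":0},{"offset":[0.009,0.020,0],"spin":-5},{"offset":[0.013,0.027,0],"spin":-11},{"offset":[0.018,0.034,0],"spin":-17},{"offset":[0.024,0.039,0],"spin":-23},{"offset":[0.030,0.044,0],"spin":-29},{"offset":[0.037,0.049,0],"spin":-35}]'
python3 - <<'E'
from h import *
a=manip.camera("scene");s=manip.read_state();print(s["eef_pos"],s["eef_rot"])
for n in("lever_knob","lever"): print(n,[(np.round(d["location"]).tolist(),round(d["conf"],2)) for d in manip.search_frame(a,n)[:3]])
E
```

```text
clock: 13.62
eef_pos: [423.0, -264.4, 49.0]
eef_rot: [3.136, -0.004, 0.89]
wrist_force: [0.1, 0.2, 0.4]
finger_gap: 0.2
clock: 14.28
eef_pos: [460.1, -214.4, 49.2]
eef_rot: [3.136, -0.004, 0.274]
wrist_force: [-2.0, -1.4, 0.9]
finger_gap: 0.7
[ 461.19791609 -213.90053411   49.26374995] [ 3.13612033 -0.00462717  0.26665743]
lever_knob [([526.0, -616.0, 30.0], 0.64), ([490.0, -268.0, 70.0], 0.54)]
lever [([487.0, -270.0, 70.0], 0.64)]
```

The force opposes the push by about 2.4 N, as expected for the lever moving. Continue round.

```bash
python3 -m crank '[{"offset":[0.006,0.002,0],"spin":-5},{"offset":[0.014,0.005,0],"spin":-11},{"offset":[0.022,0.007,0],"spin":-17},{"offset":[0.030,0.0085,0],"spin":-23},{"offset":[0.038,0.0085,0],"spin":-29},{"offset":[0.046,0.0085,0],"spin":-35},{"offset":[0.050,0.008,0],"spin":-38},{"offset":[0.052,0.0075,0],"spin":-40}]'
python3 -m crank '[{"offset":[0.001,0,0],"spin":-1},{"offset":[0.002,-0.0005,0],"spin":-2},{"offset":[0.003,-0.001,0],"spin":-2},{"offset":[0.004,-0.001,0],"spin":-3},{"offset":[0.005,-0.0015,0],"spin":-3},{"offset":[0.005,-0.0015,0],"spin":-3},{"offset":[0.005,-0.0015,0],"spin":-3},{"offset":[0.005,-0.0015,0],"spin":-3}]'
python3 - <<'E'
from h import *
a=manip.camera("scene");b=manip.camera("top")
for m,p in(("s",a),("t",b)):
  for n in("lever_knob","block","jaw"): print(m,n,[(np.round(d["location"]).tolist(),round(d["conf"],2)) for d in manip.search_frame(p,n)[:3]])
E
```

```text
clock: 15.1
eef_pos: [512.4, -207.0, 49.0]
eef_rot: [3.136, -0.004, -0.414]
wrist_force: [-1.3, 2.5, 0.2]
finger_gap: 0.2
clock: 15.77
eef_pos: [517.0, -208.3, 49.0]
eef_rot: [3.136, -0.003, -0.465]
wrist_force: [-3.4, 2.6, 2.5]
finger_gap: 0.5
s lever_knob [([504.0, -269.0, 71.0], 0.78)]
s block [([489.0, -335.0, 64.0], 0.74), ([484.0, -171.0, 13.0], 0.7), ([421.0, -509.0, 12.0], 0.69)]
s jaw []
t lever_knob [([508.0, -277.0, 76.0], 0.53)]
t block [([424.0, -511.0, 13.0], 0.71), ([494.0, -169.0, 12.0], 0.54), ([506.0, -338.0, 56.0], 0.46)]
t jaw []
```

Clamping forces of about 4 N, but no hard stop yet. Push on in small steps.

```bash
python3 -m crank '[{"offset":[0.001,-0.0005,0],"spin":0},{"offset":[0.002,-0.001,0],"spin":-1},{"offset":[0.003,-0.0015,0],"spin":-1},{"offset":[0.0035,-0.0018,0],"spin":-2},{"offset":[0.004,-0.002,0],"spin":-2},{"offset":[0.004,-0.002,0],"spin":-2},{"offset":[0.004,-0.002,0],"spin":-2},{"offset":[0.004,-0.002,0],"spin":-2}]'
```

```text
clock: 16.83
eef_pos: [517.5, -208.1, 48.7]
eef_rot: [3.136, 0.007, -0.499]
wrist_force: [-27.8, 17.4, 19.2]
finger_gap: 0.8
```

Hard stop: 33 N and no further motion. I back off, rise and clear the view.

```bash
python3 -m crank '[{"offset":[-0.008,0.006,0],"spin":0},{"offset":[-0.018,0.018,0],"spin":0},{"offset":[-0.022,0.03,0],"spin":0},{"offset":[-0.022,0.03,0.03],"spin":0},{"offset":[-0.022,0.03,0.06],"spin":0},{"offset":[-0.022,0.03,0.1],"spin":0},{"offset":[-0.022,0.03,0.13],"spin":0},{"offset":[-0.022,0.03,0.15],"spin":0}]'
python3 -m crank '[{"offset":[-0.01,0.03,0],"spin":0},{"offset":[-0.02,0.06,0],"spin":0},{"offset":[-0.03,0.09,0],"spin":0},{"offset":[-0.04,0.125,0],"spin":0},{"offset":[-0.05,0.16,0],"spin":0},{"offset":[-0.06,0.195,0],"spin":0},{"offset":[-0.07,0.23,0],"spin":0},{"offset":[-0.07,0.25,0],"spin":0}]'
python3 - <<'E'
from h import *
a=manip.camera("scene");b=manip.camera("top");s=manip.read_state();print(s["clock"],np.round(s["eef_pos"]),np.round(s["wrist_force"],1))
for m,p in(("s",a),("t",b)):
  for n in("lever_knob","block","jaw","mould","spare_block","forceps","gel_pack"): print(m,n,[(np.round(d["location"]).tolist(),round(d["conf"],2)) for d in manip.search_frame(p,n)[:3]])
i1=cv2.resize(a["pixels"][195:295,250:350,::-1],(400,400),interpolation=cv2.INTER_CUBIC);i2=cv2.resize(b["pixels"][170:250,245:325,::-1],(400,400),interpolation=cv2.INTER_CUBIC);cv2.imwrite("pics/x.png",np.hstack([i1,i2]))
E
```

```text
clock: 17.5
eef_pos: [496.5, -178.2, 202.5]
eef_rot: [3.137, 0.002, -0.498]
wrist_force: [0.4, -1.0, 0.0]
finger_gap: 0.6
clock: 18.17
eef_pos: [425.3, 74.6, 203.1]
eef_rot: [3.138, 0.001, -0.496]
wrist_force: [-0.1, -0.8, 0.6]
finger_gap: 0.3
18.2667 [426.  74. 203.] [0.8 1.1 0.8]
s lever_knob [([520.0, -238.0, 72.0], 0.9)]
s block [([487.0, -176.0, 10.0], 0.78), ([424.0, -507.0, 9.0], 0.75), ([490.0, -334.0, 64.0], 0.67)]
s jaw [([526.0, -615.0, 28.0], 0.75), ([498.0, -318.0, 58.0], 0.65)]
s mould [([535.0, -438.0, 13.0], 0.78)]
s spare_block [([459.0, -418.0, 5.0], 0.64)]
s forceps []
s gel_pack [([502.0, -575.0, 20.0], 0.88)]
t lever_knob [([514.0, -257.0, 74.0], 0.66)]
t block [([496.0, -169.0, 14.0], 0.75), ([502.0, -339.0, 58.0], 0.56), ([525.0, -619.0, 33.0], 0.49)]
t jaw [([498.0, -318.0, 55.0], 0.54), ([528.0, -620.0, 32.0], 0.34)]
t mould [([527.0, -433.0, 9.0], 0.76)]
t spare_block [([456.0, -419.0, 10.0], 0.47)]
t forceps [([597.0, -320.0, 6.0], 0.45)]
t gel_pack [([514.0, -587.0, 25.0], 0.87)]
```

View pics/x.png

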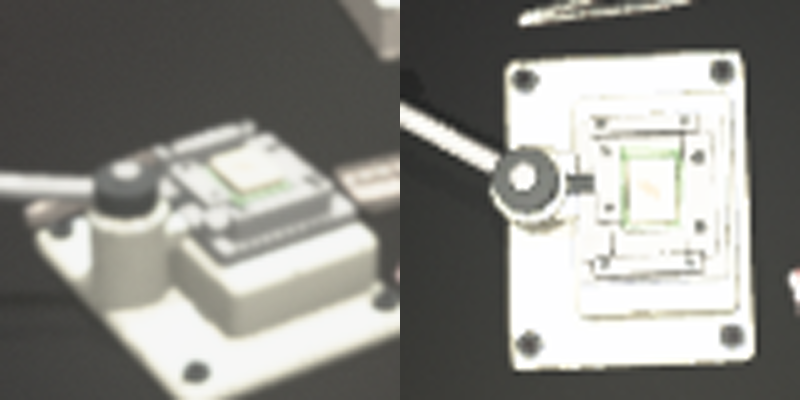

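The top view shows the lever arm at about 59° world, roughly 57–60° in clamp axes against 60° at the end stop. The jaw is closed up against the block's left edge (crop (620,185)), and the block is flat, wax up. The bystanders are where they were.

```bash
python3 -c "
from cell import manip
print(manip.sign_off())"
```

```text
the job is handed in; nothing more can be done
None
```

The block is lying flat in the clamp, wax up, and the lever is round at its end stop with the jaw against the block. I handed the job in at about 18.3 s.

- **Block:** I pushed it over with the shut fingertips about 80 mm above the bench, along the trough toward the back stop. It ended close to the seat: the cameras put it at about (490–502, -334 to -339) mm, against an estimated (498, -338).
- **Lever:** I pushed the grip clockwise until it stopped moving and the force jumped from about 4 N to about 33 N. In the last picture the arm points roughly 57–60° in clamp axes, where 60° is the end stop. The jaw's face sits right against the block's edge.
- **Other things on the bench:** the mould, spare block and gel pack are where they started, to within the networks' error. The forceps were found only by the top camera, at the same place. I did not search separately for the block on the gel pack.
- **Check that disagreed:** the reported tool height was about 30 mm too low. The pictures showed it first, and a light touch on bare bench in front of the clamp (about 58 N at the wrist) confirmed it. I allowed for the 30 mm in every move after that.

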